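# Drop the marking template into its recess and turn the catch

## Robot

A 6-joint arm with a two-finger parallel gripper is mounted at the origin on the work surface. World frame = base frame: x ahead of the robot, y to its left, z up, the work surface at z = 0. Lengths are in m, angles in rad, forces in N, time in s.
With the tool pointing down it reaches from about 0.375 to 0.9 m from the base axis. Payload 3.1 kg.
Tool frame: the origin (TCP) lies midway between the tips of the shut fingers; the grasp point (between the pads) lies 19 mm behind it; z points along the fingers, x is the direction in which the jaws open and shut, and the axes are right-handed (so a half turn about z gives the same grasp; the last joint's range is limited). The gripper opens to 87 mm and grips with 3 to 60 N. Pads are 19 mm wide; open, the fingers measure 117 mm over their backs; the gripper's body (75 mm by 190 mm) begins 51 mm behind the grasp point.
Start: joints at [0.948, 0.527, 1.433, -0, 1.181, -0.178], TCP at [0.269, 0.564, 0.223] pointing down, gripper open.
Joint ranges: [-3.08, 3.08], [-0.75, 2.2], [0.22, 2.44], [-1.43, 4.57], [0, 2.65], [-2.85, 2.85]. Speed limits (rad/s): [2.79, 2.79, 3.14, 3.14, 3.14, 3.14].

## Interface

Orientations are given as a unit quaternion [x, y, z, w].
In Python, from rig import * gives the robot as it stands.
- The arm moves only by the tool drive_tool, never from a script. Its argument "plan" is a list of rows, each an object with "offset": the shift along the tool's x, y, z in cm, a list of three; "delta_rot": the turn, a rotation vector about the tool's x, y, z in degrees, a list of three; "jaw": the finger opening in cm, from 0 to 8.7. In form: [{"offset": [dx, dy, dz], "delta_rot": [wx, wy, wz], "jaw": jaw}, ...]. A call has exactly 8 rows; each row is the pose to reach, as a shift and turn from the pose commanded when the call began, along the tool's axes at that moment; what a row does not reach only later rows make up. A row lasts 1/12 s, in which the tool goes at most 41.7 mm and 7.16 degrees, less where a joint would pass 70% of its speed; a pose out of reach is approached as far as the arm can. A call with a gripper value outside its range is refused whole. The fingers move at their own pace and stop on an object; "squeeze" is the grip in N (left out, the last holds). Time passes only in rows, so rows that repeat a pose let the fingers close, or fill a call up. It gives the time, the measured TCP pose, the force and the opening at its end, in the units of the state.
- get_obs(): the state, without advancing time (a new reading comes with each control period).
- camera(name): name is "side" or "top" or "wrist"; returns the picture (400x640x3 uint8, red, green, blue); there is no depth.
- calibration(name): a dict with "K" (3x3 intrinsics, pixels), "pose" (4x4, takes a point from camera to world coordinates); the wrist camera has in their place "tool_from_camera" (4x4, takes a point from camera to tool coordinates, whose origin is the TCP and whose axes are the tool frame's). Camera axes: x right, y down, z forward; pixel columns grow to the right and rows downward; lengths in m; the calibration is good to about 2 mm. The wrist camera is an equidistant fisheye: a pixel r from the principal point sees the ray r / f radians off the axis. A picture is of the moment at which its call begins: read the wrist's pose just before it. calibration takes no time and is no camera call.
- hand_in(): hands the job in, once; it reports no verdict.
The state is a dict: "time": time; "q": joint angles; "joint_velocities": joint speeds; "joint_torque": joint torques, N m; "position": TCP position; "tool_rot": TCP orientation; "ft_force": force on the tool from outside, world axes, zero at the start; "moment": the same for the moment, N m; "grip_width": finger opening in m.
Only numpy, scipy, OpenCV 4.12 (cv2) and the standard library are available. Lean on these libraries where they do the work, as an engineer would, in place of code of your own. Each camera call takes 0.05 s, during which the arm holds its last target.

## Task

On the sloping wooden marking board, slide the grey template with the finger rib from the bottom ledge up the slope, without lifting it off the board, until it drops flush into the shallow rectangular recess. Then turn the small wooden catch above the recess until its arm points straight down the slope over the template, and let go. Leave the other things on the board's shelf and on the table where they are.

Things in the scene. Friction and masses are not known exactly. Their poses are not given: they have to be found in the camera images.
- board: Fixed light-wood board, 280 mm up the slope by 300 wide, sloping 30 degrees, rising to the robot's left (up to 37 degrees off). Origin: centre of its top surface, 105 mm above the table. x up the slope, y across to the left as one faces up it, z the outward normal. Ledge 7 mm proud along the lower edge, inner face at x = -140 mm. Level shelf behind the upper edge, 175 mm above the table.
- pocket (a point): Centre of the floor of the rectangular recess, at board x = 35, y = 0, z = -6 mm; axes as the board's. The recess is floored in dark wood, 74 mm (x) by 114 mm (y) and 6 mm deep. Slope between ledge and recess is bare.
- plate: Template: loose grey plate, wooden rib, 70 (x) by 110 (y) by 6 mm, 80 to 170 g. Origin: centre of its underside. Rib 14 (x) by 92 (y) mm, z from 6 to 32 mm, centred at x = -10, y = 0. Starts flat on the slope against the ledge, square with the board (same axes), up to 65 mm off the middle. Fits the recess with 2 mm to spare each side; seated, its top is flush and its origin at the pocket point.
- catch (a joint): Angle of the dark-wood turn catch (rad) about the board's normal. 0: arm points along board +y; grows anticlockwise seen from above; pi/2 (a stop): straight down the slope over the recess's upper edge. Starts at -0.5 to 0.2. Stays where left, 0.05 N m turns it. Arm 18 mm wide, 52 mm long, 3 to 10 mm above the board: passes over a seated template, is stopped by an unseated one.
- catch_pivot (a point): The catch's pivot axis on the board's surface (board x = 102, y = 0 mm); axes as the board's.
- catch_stud (a point): Centre of the top of the upright round stud on the catch's arm: 16 mm in diameter, 42 mm from the pivot, from 10 to 36 mm above the board's surface.
- small_plate: Bystander: another, smaller template (60 by 80 by 6 mm with a rib) flat on the table, not to be used. Origin: centre of its underside.
- spool_a: Bystander: thread spool, 32 mm across, 34 mm tall, on the shelf behind the board's upper edge, at its -y end (board axes). Origin: centre of its underside.
- spool_b: Bystander: like spool_a, at the shelf's +y end.
- tape_roll: Bystander: cardboard tape ring, 84 mm across, 24 mm tall, flat on the table to the robot's right. Origin: centre of its underside.
- mug: Bystander: white mug, 80 mm across, 85 mm tall, on the table to the robot's left. Origin: centre of its underside.
- pump: Bystander: white bottle, 64 mm across, 160 mm tall, on the table to the robot's left. Origin: centre of its underside.

How it is judged:
By the outcome, as a careful person would: the job done as asked, in the order asked, and still so for the second after the job is handed in, with the robot touching nothing.
It also fails if it takes over 64 s, if anything falls off the work surface, if the arm or the gripper's body presses on something with over 40 N, if the wrist force passes 120 N, or if a joint passes its speed limit or range.

## Working session

There is one attempt and no reset: what is moved stays moved. The work goes in short steps, Python scripts to look and compute and a tool call to move; the robot and the scene stay as the last step left them, time stands still between calls to the robot, and variables do not carry over. Pictures are saved under pics/ and viewed, and the job is handed in when it is done.

Besides the shell and the picture viewer there is one more tool, called after "Emit:" as name([rows], argument=value, ...), one row to a line, values as JSON. drive_tool: Moves the arm, as the interface text tells. Its arguments: {"type":"object","properties":{"plan":{"type":"array","items":{"type":"object","properties":{"offset":{"type":"array","items":{"type":"number"}},"delta_rot":{"type":"array","items":{"type":"number"}},"jaw":{"type":"number"}}}},"squeeze":{"type":"number"}},"required":["plan"]}

```bash
ls; mkdir -p pics; python3 - <<'E'
from rig import *
import cv2, numpy as np
o=get_obs(); print(o)
for n in ["side","top","wrist"]:
    im=camera(n); cv2.imwrite(f"pics/{n}0.png",im[:,:,::-1]); print(n,calibration(n))
E
```

```text
pics
{'time': 0.0, 'q': array([ 9.47533945e-01,  5.28475849e-01,  1.43389251e+00, -1.02846276e-05,
        1.18140562e+00, -1.78484705e-01]), 'joint_velocities': array([-0.0006405 , -0.00094917, -0.00036028, -0.00036859, -0.00069706,
        0.00012624]), 'joint_torque': array([-1.08033979e-03, -4.40043175e+01, -1.76589578e+01,  6.33393601e-02,
        5.81344077e-02, -1.65278061e-04]), 'position': array([0.26844388, 0.56360282, 0.22156881]), 'tool_rot': array([ 8.45651217e-01,  5.33734793e-01, -1.00923591e-03,  4.13536003e-04]), 'ft_force': array([ 0.59767324, -1.14360133, -0.09660738]), 'moment': array([-0.01139066, -0.04540109,  0.01859864]), 'grip_width': 0.08680805891421269}
side {'K': array([[416.8622246 ,   0.        , 314.13761549],
       [  0.        , 416.8622246 , 209.00541597],
       [  0.        ,   0.        ,   1.        ]]), 'pose': array([[ 0.99817645, -0.05213287,  0.03042926,  0.4377548 ],
       [-0.05913546, -0.74335773,  0.66627494, -0.68639014],
       [-0.012115  , -0.6668594 , -0.74508508,  0.96993141],
       [ 0.        ,  0.        ,  0.        ,  1.    
[... 256 characters left out ...]
975913,  0.01579268,  0.01524024,  0.05861239],
       [-0.01721708, -0.13372329, -0.99086914,  1.1772044 ],
       [ 0.        ,  0.        ,  0.        ,  1.        ]])}
wrist {'K': array([[309.70691629,   0.        , 318.93329191],
       [  0.        , 309.70691629, 201.76480941],
       [  0.        ,   0.        ,   1.        ]]), 'tool_from_camera': array([[ 9.99999813e-01,  6.04715898e-04, -9.61880183e-05,
         1.01559524e-04],
       [-5.63629056e-04,  9.70442672e-01,  2.41331107e-01,
        -6.51525774e-02],
       [ 2.39281715e-04, -2.41331008e-01,  9.70442831e-01,
        -1.62334840e-01],
       [ 0.00000000e+00,  0.00000000e+00,  0.00000000e+00,
         1.00000000e+00]])}
```

View pics/side0.png

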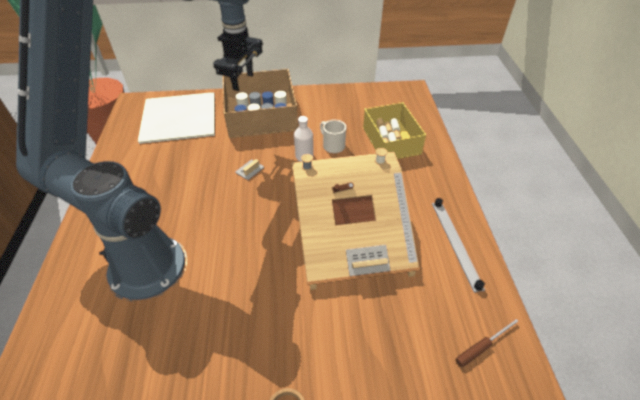

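View pics/top0.png

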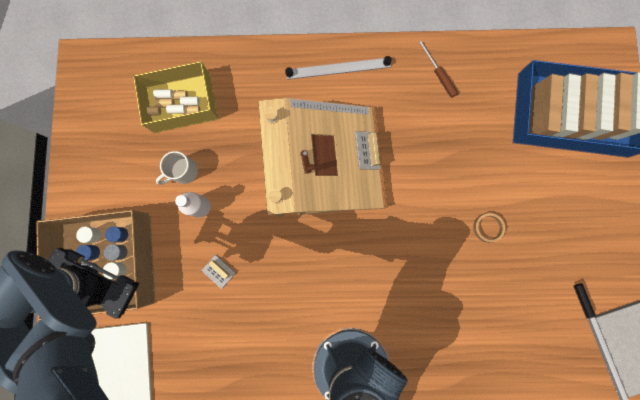

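View pics/wrist0.png

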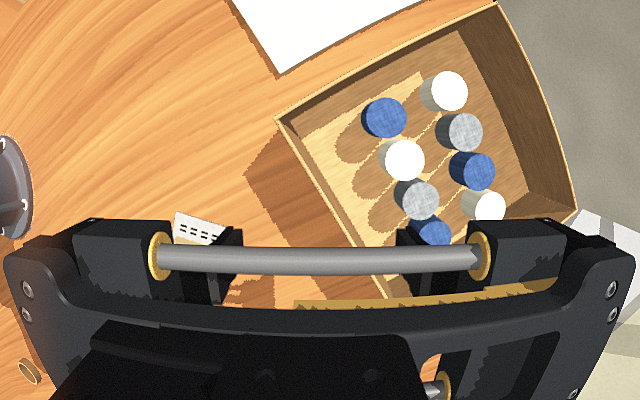

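View crops.

```bash
python3 - <<'E'
import cv2
a=cv2.imread("pics/top0.png")[85:225,245:400]; cv2.imwrite("pics/t1.png",cv2.resize(a,None,fx=4,fy=4,interpolation=cv2.INTER_CUBIC))
a=cv2.imread("pics/side0.png")[140:290,285:425]; cv2.imwrite("pics/s1.png",cv2.resize(a,None,fx=4,fy=4,interpolation=cv2.INTER_CUBIC))
E
```

```text
(no output)
```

View pics/t1.png

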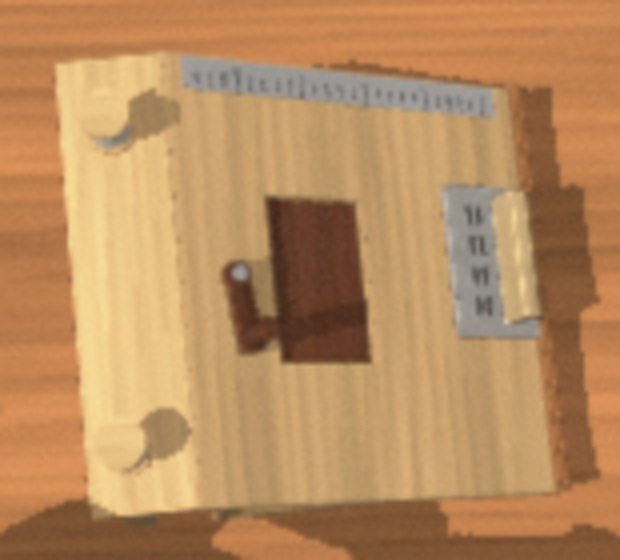

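View pics/s1.png

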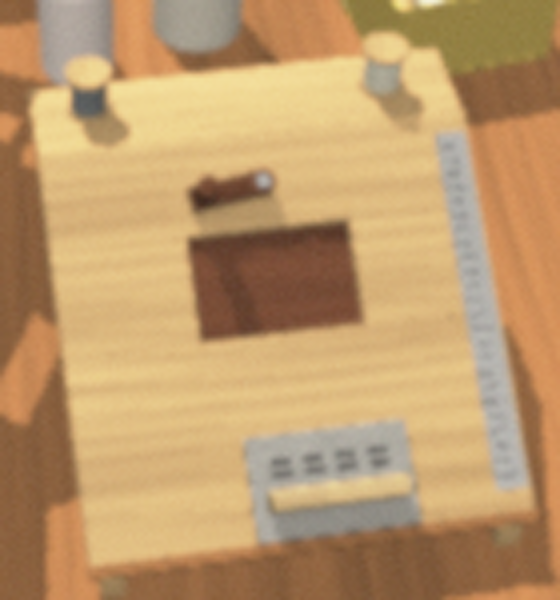

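```bash
cat > h.py <<'E'
import numpy as np, cv2
from scipy.optimize import least_squares
from scipy.spatial.transform import Rotation as R
from rig import *
def boardT(p):
    # board x up slope: horizontal dir at yaw p[2], rising 30deg
    u=np.array([np.cos(p[2]),np.sin(p[2]),0]); z=np.array([0,0,1.])
    c,s=np.cos(np.pi/6),np.sin(np.pi/6)
    bx=c*u+s*z; bz=c*z-s*u; by=np.cross(bz,bx)
    T=np.eye(4); T[:3,:3]=np.c_[bx,by,bz]; T[:3,3]=[p[0],p[1],0.105]; return T
def proj(name,P):
    c=calibration(name); q=np.linalg.inv(c["pose"])@np.append(P,1); q=c["K"]@q[:3]; return q[:2]/q[2]
def ray(name,uv):
    c=calibration(name); d=np.linalg.inv(c["K"])@np.array([uv[0],uv[1],1]); return c["pose"][:3,3], c["pose"][:3,:3]@d
def toolT(o=None):
    o=o or get_obs(); T=np.eye(4); T[:3,:3]=R.from_quat(o["tool_rot"]).as_matrix(); T[:3,3]=o["position"]; return T
def wray(uv,Tt):
    c=calibration("wrist"); K=c["K"]; v=np.array([uv[0]-K[0,2],uv[1]-K[1,2]])/K[0,0]; r=np.hypot(*v)
    d=np.array([np.sin(r)*v[0]/max(r,1e-9),np.sin(r)*v[1]/max(r,1e-9),np.cos(r)])
    T=Tt@c["tool_from_camera"]; return T[:3,3],T[:3,:3]@d
def wproj(P,Tt):
    c=calibration("wrist"); K=c["K"]; q=(np.linalg.inv(Tt@c["tool_from_camera"])@np.append(P,1))[:3]
    r=np.arctan2(np.hypot(q[0],q[1]),q[2]); s=np.hypot(q[0],q[1])
    return np.array([K[0,2]+K[0,0]*r*q[0]/s, K[1,2]+K[0,0]*r*q[1]/s])
def onboard(o,d,TB,h):
    # intersect ray w/ plane z_board=h -> board coords
    Ti=np.linalg.inv(TB); ob=Ti[:3,:3]@o+Ti[:3,3]; db=Ti[:3,:3]@d; return ob+db*(h-ob[2])/db[2]
E
cat > fit.py <<'E'
from h import *
hy=.150
B={'ul':(.14,hy,0),'ur':(.14,-hy,0),'ll':(-.14,hy,0),'lr':(-.14,-hy,0),
 'a':(.072,.057,0),'b':(.072,-.057,0),'c':(-.002,.057,0),'d':(-.002,-.057,0),'piv':(.102,0,.010)}
top={'ur':(172,53),'a':(283,361),'b':(267,198),'c':(370,362),'d':(354,203),'piv':(240,272)}
side={'a':(190,240),'b':(347,223),'c':(201,339),'d':(360,321),'piv':(263,180)}
obs=[('top',k,np.array(v)/4+[245,85]) for k,v in top.items()]+[('side',k,np.array(v)/4+[285,140]) for k,v in side.items()]
f=lambda p: np.concatenate([proj(n,boardT(p)[:3,:3]@B[k]+boardT(p)[:3,3])-uv for n,k,uv in obs])
s=least_squares(f,[.5,.05,1.57],loss='soft_l1'); print(s.x,np.degrees(s.x[2]))
for (n,k,uv),e in zip(obs,f(s.x).reshape(-1,2)): print(n,k,e.round(2))
np.save('board.npy',s.x); TB=boardT(s.x)
for n,uv,h,l in [('top',(445,186),.006,'pl ul'),('top',(458,338),.006,'pl'),('side',(245,440),.006,'pl'),('side',(405,422),.006,'pl'),('top',(255,328),.036,'stud'),('side',(205,184),.036,'stud'),('top',(492,192),.032,'rib'),('top',(505,322),.032,'rib'),('side',(268,488),.032,'rib ul'),('side',(412,474),.032,'rib ur')]:
    off=np.array([245,85]) if n=='top' else np.array([285,140])
    print(l,n,(onboard(*ray(n,np.array(uv)/4+off),TB,h)*1000).round(1))
E
python3 fit.py
```

```text
[0.5819325  0.03207348 1.63974706] 93.95058618252786
top ur [-1.98 -0.72]
top a [-0.38  0.73]
top b [ 0.17 -0.67]
top c [1.9 0.9]
top d [ 2.23 -0.12]
top piv [0.19 0.34]
side a [-1.15 -1.6 ]
side b [ 0.58 -1.55]
side c [-0.47  0.23]
side d [1.28 0.27]
side piv [ 0.21 -0.2 ]
pl ul top [-67.6 -71.6   6. ]
pl top [-66.   37.7   6. ]
pl side [-72.9  36.    6. ]
pl side [-72.9 -72.3   6. ]
stud top [108.7  41.9  36. ]
stud side [96.1 44.2 36. ]
rib top [-88.3 -61.   32. ]
rib top [-88.2  31.5  32. ]
rib ul side [-107.8   29.    32. ]
rib ur side [-109.4  -65.4   32. ]
```

```bash
python3 - <<'E'
s=open('fit.py').read()
s=s.replace("'piv':(.102,0,.010)}","'piv':(.102,0,.010),'a6':(.072,.057,-.006),'b6':(.072,-.057,-.006),'c6':(-.002,.057,-.006),'d6':(-.002,-.057,-.006)}")
s=s.replace("'c':(370,362),'d':(354","'c6':(370,362),'d6':(354").replace("side={'a':(190,240),'b'","side={'a6':(190,240),'b6'")
open('fit.py','w').write(s)
E
python3 fit.py
```

```text
[0.58252902 0.03193197 1.64289961] 94.13121370083304
top ur [-2.1  -0.78]
top a [-0.25  0.57]
top b [ 0.16 -0.81]
top c6 [0.87 1.1 ]
top d6 [1.1  0.29]
top piv [0.25 0.21]
side a6 [-1.2  -1.01]
side b6 [ 0.3  -1.03]
side c [-0.23  0.31]
side d [1.49 0.25]
side piv [ 0.33 -0.16]
pl ul top [-67.6 -70.9   6. ]
pl top [-65.7  38.5   6. ]
pl side [-72.7  36.8   6. ]
pl side [-73.  -71.5   6. ]
stud top [109.   42.2  36. ]
stud side [96.3 44.6 36. ]
rib top [-88.3 -60.1  32. ]
rib top [-87.8  32.4  32. ]
rib ul side [-107.5   30.    32. ]
rib ur side [-109.4  -64.5   32. ]
```

```bash
cat >> h.py <<'E'
def tgt(p,bp,yaw=0.):
    """tool pose with TCP at board point bp(m), tool x=+bx turned by yaw(rad) about board normal, z=-bz"""
    TB=boardT(p); T=np.eye(4); T[:3,3]=TB[:3,:3]@np.array(bp)+TB[:3,3]
    Q=np.array([[1,0,0],[0,-1,0],[0,0,-1.]]); T[:3,:3]=TB[:3,:3]@R.from_rotvec([0,0,yaw]).as_matrix()@Q; return T
def rel(T,Tc=None):
    Tc=toolT() if Tc is None else Tc
    D=np.linalg.inv(Tc)@T; return (D[:3,3]*100).round(2), np.degrees(R.from_matrix(D[:3,:3]).as_rotvec()).round(2)
def inboard(p,T=None):
    T=toolT() if T is None else T
    D=np.linalg.inv(boardT(p))@T; return (D[:3,3]*1000).round(1), np.degrees(R.from_matrix(D[:3,:3]@np.diag([1,-1,-1.])).as_rotvec()).round(2)
E
python3 - <<'E'
from h import *
p=np.load('board.npy'); T=tgt(p,[-.03,-.01,.16]); print(T)
W=T.copy(); W[:3,3]=[.42,.33,.40]; print(rel(W)); print(rel(T))
E
```

```text
[[-6.23891814e-02  9.97401684e-01 -3.60204107e-02  6.00137979e-01]
 [ 8.63775196e-01  7.20408213e-02  4.98700842e-01 -7.30530160e-02]
 [ 5.00000000e-01  3.46944695e-18 -8.66025404e-01  2.28564065e-01]
 [ 0.00000000e+00  0.00000000e+00  0.00000000e+00  1.00000000e+00]]
(array([-14.61,  23.72, -17.8 ]), array([  7.71,  29.41, -28.94]))
(array([-43.22,  57.33,  -0.62]), array([  7.71,  29.41, -28.94]))
```

Emit:
drive_tool([
  {"offset":[0,0,-4],"delta_rot":[0,0,0],"jaw":3.4},
  {"offset":[-1,2,-8],"delta_rot":[0,0,0],"jaw":3.4},
  {"offset":[-3,5,-11],"delta_rot":[1.2,4.5,-4.5],"jaw":3.4},
  {"offset":[-5,8,-13],"delta_rot":[2.4,9,-9],"jaw":3.4},
  {"offset":[-7,11,-15],"delta_rot":[3.6,13.5,-13.5],"jaw":3.4},
  {"offset":[-9,14,-16],"delta_rot":[4.8,18,-18],"jaw":3.4},
  {"offset":[-11,18,-17],"delta_rot":[6,23,-23],"jaw":3.4},
  {"offset":[-13,21,-17.5],"delta_rot":[7.7,29.4,-28.9],"jaw":3.4},
])

```text
time: 0.82
position: [0.3803, 0.3899, 0.3903]
tool_rot: [0.698, 0.684, 0.144, -0.157]
ft_force: [0.8, 0.5, -0.3]
grip_width: 0.0419
```

```bash
python3 - <<'E'
from h import *
p=np.load('board.npy'); T=tgt(p,[-.03,-.01,.16]); o=get_obs();print(o['time'],o['position'],o['q'],o['ft_force']); print(rel(T)); print(inboard(p))
E
```

```text
0.8167 [0.38026234 0.38989608 0.39028725] [ 0.35948967  0.15316254  1.61089779  0.42611989  1.25965632 -1.29811832] [ 0.81288965  0.54103245 -0.30985492]
(array([-48.29,  23.1 ,  -4.81]), array([ 1.21,  5.41, -5.09]))
(array([464.5, 176. ,  61.3]), array([-1.21,  5.41, -5.09]))
```

Emit:
drive_tool([
  {"offset":[-4,2,-0.4],"delta_rot":[0,0,0],"jaw":3.4},
  {"offset":[-8,4,-0.8],"delta_rot":[0,0,0],"jaw":3.4},
  {"offset":[-11.5,6,-1.2],"delta_rot":[0,0,0],"jaw":3.4},
  {"offset":[-15,7.5,-1.6],"delta_rot":[0,0,0],"jaw":3.4},
  {"offset":[-18.5,9,-2],"delta_rot":[0,0,0],"jaw":3.4},
  {"offset":[-22,11,-2.4],"delta_rot":[0,0,0],"jaw":3.4},
  {"offset":[-25.5,12.5,-2.8],"delta_rot":[0,0,0],"jaw":3.4},
  {"offset":[-29,14,-3.2],"delta_rot":[0,0,0],"jaw":3.4},
])

```text
time: 1.48
position: [0.5125, 0.1088, 0.2942]
tool_rot: [0.7, 0.682, 0.141, -0.156]
ft_force: [0.6, -0.1, 0.2]
grip_width: 0.0339
```

```bash
python3 - <<'E'
from h import *
p=np.load('board.npy'); T=tgt(p,[-.03,-.01,.16]); o=get_obs();print(o['time'],o['position'],o['q'],o['ft_force']); print(rel(T)); print(inboard(p))
E
```

```text
1.4833 [0.51247629 0.10877776 0.29422905] [-0.2490079   0.328268    1.64446201  0.42035845  1.31881585 -1.93077611] [ 0.60975815 -0.13161658  0.24740018]
(array([-19.01,   9.31,  -1.64]), array([ 1.09,  5.64, -5.41]))
(array([165.4,  64.3, 123. ]), array([-1.09,  5.64, -5.41]))
```

Emit:
drive_tool([
  {"offset":[-3,1.5,0],"delta_rot":[0.3,1.5,-1.5],"jaw":3.4},
  {"offset":[-6.5,3,-0.5],"delta_rot":[0.5,3,-3],"jaw":3.4},
  {"offset":[-10,5,-0.8],"delta_rot":[0.8,4.5,-4.5],"jaw":3.4},
  {"offset":[-13,6.5,-1.1],"delta_rot":[1.1,5.6,-5.4],"jaw":3.4},
  {"offset":[-16,8,-1.4],"delta_rot":[1.1,5.6,-5.4],"jaw":3.4},
  {"offset":[-19,9.3,-1.6],"delta_rot":[1.1,5.6,-5.4],"jaw":3.4},
  {"offset":[-19,9.3,-1.6],"delta_rot":[1.1,5.6,-5.4],"jaw":3.4},
  {"offset":[-19,9.3,-1.6],"delta_rot":[1.1,5.6,-5.4],"jaw":3.4},
])

```text
time: 2.15
position: [0.5997, -0.0723, 0.2275]
tool_rot: [0.659, 0.706, 0.176, -0.19]
ft_force: [0.9, 0.7, 0.0]
grip_width: 0.0343
```

```bash
python3 - <<'E'
from h import *
p=np.load('board.npy'); T=tgt(p,[-.03,-.01,.16]); o=get_obs();print(o['time'],o['position'],o['q'],o['ft_force']); print(rel(T)); print(inboard(p))
np.save('Tw1.npy',toolT()); cv2.imwrite('pics/w1.png',camera('wrist')[:,:,::-1])
E
```

```text
2.15 [ 0.59972192 -0.07228173  0.22749373] [-0.52383947  0.60199459  1.39851282  0.42911512  1.46612348 -2.28063098] [0.86352265 0.69670719 0.01430957]
(array([-0.02,  0.04, -0.13]), array([-0.05, -0.04, -0.16]))
(array([-29.8,  -9.6, 158.7]), array([ 0.05, -0.04, -0.16]))
```

View pics/w1.png

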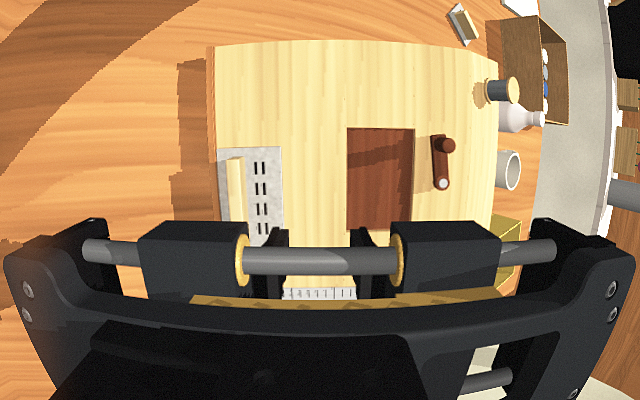

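```bash
python3 - <<'E'
import cv2
a=cv2.imread("pics/w1.png")[100:250,205:465]; cv2.imwrite("pics/w1z.png",cv2.resize(a,None,fx=3,fy=3,interpolation=cv2.INTER_CUBIC))
E
```

```text
(no output)
```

View pics/w1z.png

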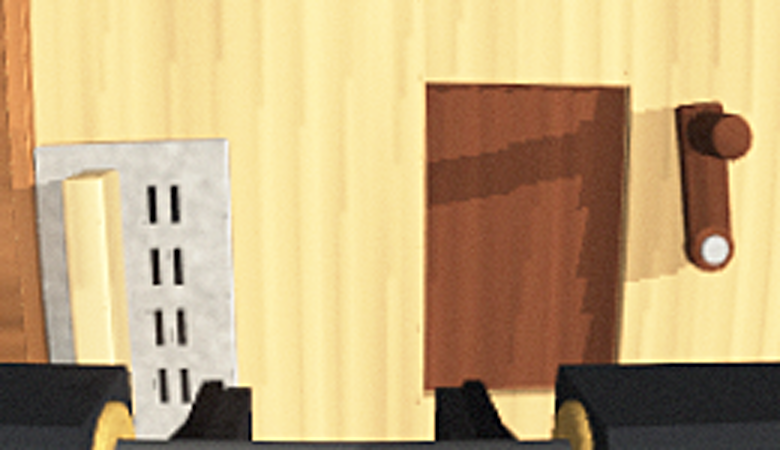

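```bash
cat > fit2.py <<'E'
from h import *
T=np.load('Tw1.npy'); off=np.array([205,100])
pt=lambda z:(np.array(z)+.5)/3-.5+off
W=[((-.002,.057,0),(426,83)),((.072,.057,0),(629,86)),((-.002,-.057,0),(424,391)),((.102,0,.010),(714,249)),
   ]
f=lambda p: np.concatenate([wproj(boardT(p)[:3,:3]@np.array(b)+boardT(p)[:3,3],T)-pt(z) for b,z in W])
p0=np.load('board.npy'); print('old',f(p0).reshape(-1,2).round(2).tolist())
s=least_squares(f,p0); p=s.x; print(p,np.degrees(p[2])); print(f(p).reshape(-1,2).round(2).tolist())
np.save('board2.npy',p)
for l,z,h in [('plUL y+',(229,139),.006),('plLL y+',(36,147),.006),('pl up edge',(236,385),.006),('rib lo y+',(65,180),.032),('rib up y+',(115,172),.032),('pivot',(714,249),.01),('stud',(732,136),.036),('studold',(732,136),.036)]:
    print(l,(onboard(*wray(pt(z),T),boardT(p0 if 'old' in l else p),h)*1000).round(1))
E
python3 fit2.py
```

```text
old [[-0.88, -2.08], [0.49, -0.98], [-1.71, 0.85], [-1.28, -0.6]]
[0.5837366  0.03360724 1.65425755] 94.78197600632407
[[-0.14, -0.77], [1.06, -0.37], [-0.07, 1.65], [-0.44, -0.37]]
plUL y+ [-69.4  38.1   6. ]
plLL y+ [-138.5   38.     6. ]
pl up edge [-70.2 -49.9   6. ]
rib lo y+ [-120.2   28.5   32. ]
rib up y+ [-103.3   30.5   32. ]
pivot [102.6  -0.4  10. ]
stud [95.8 42.1 36. ]
studold [96.6 41.5 36. ]
```

```bash
python3 - <<'E'
from h import *
p=np.load('board2.npy')
for b in ([-.115,-.0165,.06],[-.115,-.0165,.010]): print(rel(tgt(p,b)))
E
```

```text
(array([-8.54,  1.03,  9.95]), array([ 0.24, -0.06, -0.64]))
(array([-8.54,  1.01, 14.95]), array([ 0.24, -0.06, -0.64]))
```

Emit:
drive_tool([
  {"offset":[-2.5,0.3,2.9],"delta_rot":[0.1,0,-0.3],"jaw":3.4},
  {"offset":[-5,0.6,5.8],"delta_rot":[0.2,0,-0.6],"jaw":3.4},
  {"offset":[-7,0.9,8.2],"delta_rot":[0.2,0,-0.6],"jaw":3.4},
  {"offset":[-8.5,1.03,9.9],"delta_rot":[0.2,0,-0.6],"jaw":3.4},
  {"offset":[-8.5,1.03,9.9],"delta_rot":[0.2,0,-0.6],"jaw":3.4},
  {"offset":[-8.5,1.03,9.9],"delta_rot":[0.2,0,-0.6],"jaw":3.4},
  {"offset":[-8.5,1.03,9.9],"delta_rot":[0.2,0,-0.6],"jaw":3.4},
  {"offset":[-8.5,1.03,9.9],"delta_rot":[0.2,0,-0.6],"jaw":3.4},
])

```text
time: 2.87
position: [0.6127, -0.0938, 0.1032]
tool_rot: [0.653, 0.712, 0.176, -0.188]
ft_force: [-0.1, -0.1, -0.3]
grip_width: 0.0338
```

```bash
python3 - <<'E'
from h import *
p=np.load('board2.npy'); print(inboard(p),get_obs()['ft_force'],get_obs()['q']); print(rel(tgt(p,[-.115,-.0165,.010])))
np.save('Tw2.npy',toolT()); cv2.imwrite('pics/w2.png',camera('wrist')[:,:,::-1])
a=camera('side')[:,:,::-1][100:320,260:480]; cv2.imwrite('pics/s2.png',cv2.resize(a,None,fx=2.7,fy=2.7,interpolation=cv2.INTER_CUBIC))
E
```

```text
(array([-113. ,  -18.2,   63.1]), array([-0.24,  0.14,  0.2 ])) [-0.114345   -0.06521358 -0.29074563] [-0.54101801  0.78005618  1.42521578  0.43734123  1.28457225 -2.39740117]
(array([-0.19, -0.19,  5.31]), array([0.24, 0.14, 0.2 ]))
```

View pics/w2.png

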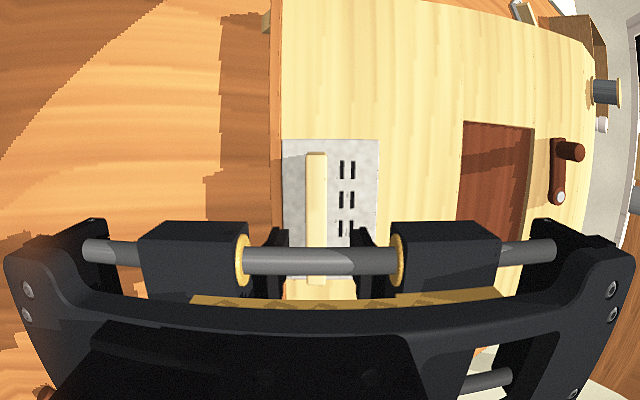

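View pics/s2.png

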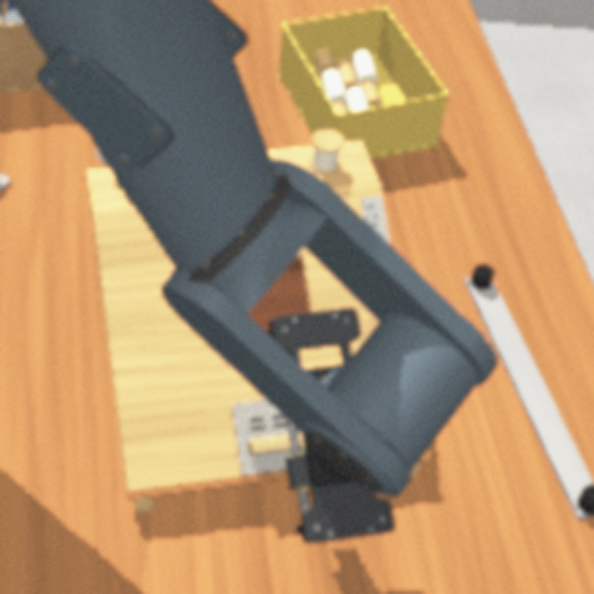

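```bash
python3 - <<'E'
from h import *
p=np.load('board2.npy'); print(inboard(p),get_obs()['joint_velocities'])
T=np.load('Tw2.npy')
for l,z,h in [('rib y+ lo',(307,153),.032),('rib y+ up',(326,153),.032),('plUL',(378,139),.006),('plLL',(284,140),.006),('rec',(463,121),0),('recU',(534,130),0),('piv',(559,197),.01)]:
    print(l,(onboard(*wray(z,T),boardT(p),h)*1000).round(1))
E
```

```text
(array([-113.4,  -18.1,   63. ]), array([-0.23,  0.15,  0.17])) [-4.85962108e-03  6.81371723e-03  2.73367299e-03 -2.53226279e-05
 -3.69546570e-03 -2.44762187e-04]
rib y+ lo [-120.7   30.2   32. ]
rib y+ up [-108.8   30.2   32. ]
plUL [-71.3  38.5   6. ]
plLL [-138.    37.2    6. ]
rec [-2.1 55.6  0. ]
recU [70.9 55.   0. ]
piv [102.6  -1.3  10. ]
```

Emit:
drive_tool([
  {"offset":[-0.1,-0.1,2],"delta_rot":[0.2,0.1,0.2],"jaw":3.4},
  {"offset":[-0.15,-0.15,4],"delta_rot":[0.2,0.1,0.2],"jaw":3.4},
  {"offset":[-0.15,-0.15,5.2],"delta_rot":[0.2,0.1,0.2],"jaw":3.4},
  {"offset":[-0.15,-0.15,5.2],"delta_rot":[0.2,0.1,0.2],"jaw":3.4},
  {"offset":[-0.15,-0.15,5.2],"delta_rot":[0.2,0.1,0.2],"jaw":3.4},
  {"offset":[-0.15,-0.15,5.2],"delta_rot":[0.2,0.1,0.2],"jaw":3.4},
  {"offset":[-0.15,-0.15,5.2],"delta_rot":[0.2,0.1,0.2],"jaw":3.4},
  {"offset":[-0.15,-0.15,5.2],"delta_rot":[0.2,0.1,0.2],"jaw":3.4},
])

```text
time: 3.63
position: [0.6088, -0.0703, 0.0557]
tool_rot: [0.655, 0.71, 0.175, -0.191]
ft_force: [0.5, 0.3, -1.2]
grip_width: 0.0342
```

```bash
python3 - <<'E'
from h import *
p=np.load('board2.npy'); print(inboard(p),get_obs()['ft_force'],get_obs()['q'])
np.save('Tw3.npy',toolT()); cv2.imwrite('pics/w3.png',camera('wrist')[:,:,::-1])
E
```

```text
(array([-116.2,  -16.3,   10.2]), array([ 0.02, -0.01, -0.12])) [ 0.52397841  0.26383688 -1.1963159 ] [-0.51272839  0.8377651   1.46850313  0.46194631  1.18908063 -2.41681651]
```

View pics/w3.png

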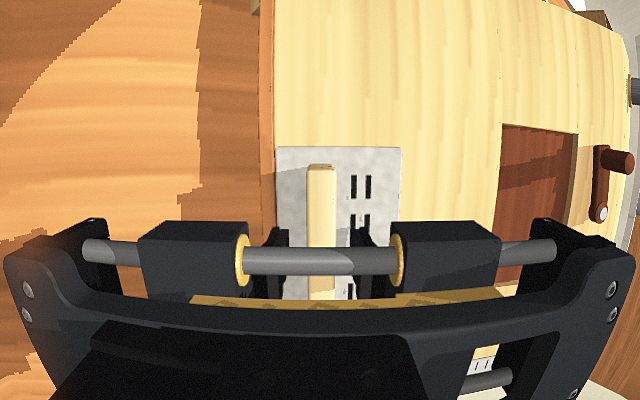

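Emit:
drive_tool([
  {"offset":[0.1,0,0],"delta_rot":[0,0,0],"jaw":1.0},
  {"offset":[0.1,0,0],"delta_rot":[0,0,0],"jaw":1.0},
  {"offset":[0.1,0,0],"delta_rot":[0,0,0],"jaw":1.0},
  {"offset":[0.1,0,0],"delta_rot":[0,0,0],"jaw":1.0},
  {"offset":[0.1,0,0],"delta_rot":[0,0,0],"jaw":1.0},
  {"offset":[0.1,0,0],"delta_rot":[0,0,0],"jaw":1.0},
  {"offset":[0.1,0,0],"delta_rot":[0,0,0],"jaw":1.0},
  {"offset":[0.1,0,0],"delta_rot":[0,0,0],"jaw":1.0},
], squeeze=8)

```text
time: 4.35
position: [0.6082, -0.069, 0.0554]
tool_rot: [0.655, 0.71, 0.175, -0.192]
ft_force: [-0.2, -0.6, -0.2]
grip_width: 0.0139
```

```bash
python3 - <<'E'
from h import *
p=np.load('board2.npy'); print(inboard(p),get_obs()['ft_force'],get_obs()['grip_width'])
E
```

```text
(array([-115.1,  -15.8,    9.2]), array([ 0.09, -0.05, -0.14])) [-0.23340143 -0.58724333 -0.15086204] 0.013897254658434121
```

Emit:
drive_tool([
  {"offset":[0.6,-0.1,0.05],"delta_rot":[0,0,0],"jaw":1.0},
  {"offset":[1.5,-0.2,0.08],"delta_rot":[0,0,0],"jaw":1.0},
  {"offset":[2.6,-0.4,0.1],"delta_rot":[0,0,0],"jaw":1.0},
  {"offset":[3.8,-0.6,0.1],"delta_rot":[0,0,0],"jaw":1.0},
  {"offset":[5,-0.8,0.1],"delta_rot":[0,0,0],"jaw":1.0},
  {"offset":[6.2,-1.0,0.1],"delta_rot":[0,0,0],"jaw":1.0},
  {"offset":[7,-1.1,0.1],"delta_rot":[0,0,0],"jaw":1.0},
  {"offset":[7,-1.1,0.1],"delta_rot":[0,0,0],"jaw":1.0},
])

```text
time: 5.02
position: [0.5925, -0.0075, 0.0915]
tool_rot: [0.654, 0.711, 0.175, -0.191]
ft_force: [0.8, -2.4, 6.9]
grip_width: 0.0139
```

```bash
python3 - <<'E'
from h import *
p=np.load('board2.npy'); print(inboard(p),get_obs()['ft_force'],get_obs()['grip_width'],get_obs()['q'])
np.save('Tw4.npy',toolT()); cv2.imwrite('pics/w4.png',camera('wrist')[:,:,::-1])
E
```

```text
(array([-42.8,  -5.3,   9.2]), array([ 0.03, -0.08, -0.04])) [ 0.8152439  -2.42278729  6.87669491] 0.01392578817243427 [-0.43659484  0.75325539  1.55225522  0.49278389  1.1648285  -2.3638824 ]
```

View pics/w4.png

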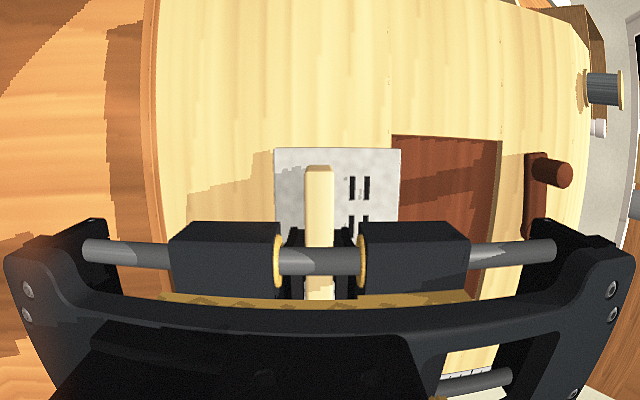

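```bash
python3 - <<'E'
from h import *
p=np.load('board2.npy'); T=np.load('Tw4.npy'); print(inboard(p))
a=cv2.imread("pics/w4.png")[115:235,265:525]; cv2.imwrite("pics/w4z.png",cv2.resize(a,None,fx=3,fy=3,interpolation=cv2.INTER_CUBIC))
E
```

```text
(array([-42.8,  -5.3,   9.2]), array([ 0.05, -0.17, -0.07]))
```

View pics/w4z.png

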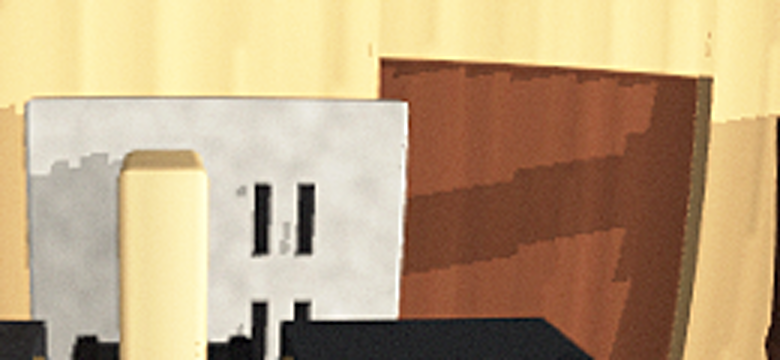

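```bash
python3 - <<'E'
from h import *
p=np.load('board2.npy'); T=np.load('Tw4.npy'); off=np.array([265,115])
for l,z,h in [('rec lo',(380,59),0),('rec up',(712,80),0),('plLL',(28,100),.006),('plUL',(407,102),.006),('plUfar',(402,318),.006),('ribL',(121,160),.032),('ribU',(206,160),.032)]:
    print(l,(onboard(*wray((np.array(z)+.5)/3-.5+off,T),boardT(p),h)*1000).round(1))
E
```

```text
rec lo [-2.3 56.1  0. ]
rec up [71.4 56.   0. ]
plLL [-66.9  48.5   6. ]
plUL [ 1.6 48.6  6. ]
plUfar [2.9 7.5 6. ]
ribL [-49.1  40.9  32. ]
ribU [-36.3  40.9  32. ]
```

```bash
python3 - <<'E'
from h import *
p=np.load('board2.npy'); T=np.load('Tw4.npy'); off=np.array([265,115])
for l,z,h in [('rec up',(712,80),0),('recup2',(705,200),0),('recup3',(693,340),0),('plU1',(406,170),.006),('plU',(404,250),.006),('plUfar',(402,318),.006),('plLfar',(32,318),.006)]:
    print(l,(onboard(*wray((np.array(z)+.5)/3-.5+off,T),boardT(p),h)*1000).round(1))
E
```

```text
rec up [71.4 56.   0. ]
recup2 [72.  30.6  0. ]
recup3 [73.8 -0.6  0. ]
plU1 [ 1.9 36.   6. ]
plU [ 2.4 20.9  6. ]
plUfar [2.9 7.5 6. ]
plLfar [-67.4   7.7   6. ]
```

Emit:
drive_tool([
  {"offset":[0.5,-0.1,-0.05],"delta_rot":[0,0,0],"jaw":1.0},
  {"offset":[1.4,-0.25,-0.05],"delta_rot":[0,0,0],"jaw":1.0},
  {"offset":[2.6,-0.4,-0.05],"delta_rot":[0,0,0],"jaw":1.0},
  {"offset":[3.8,-0.55,-0.05],"delta_rot":[0,0,0],"jaw":1.0},
  {"offset":[5,-0.55,-0.05],"delta_rot":[0,0,0],"jaw":1.0},
  {"offset":[5.8,-0.55,-0.05],"delta_rot":[0,0,0],"jaw":1.0},
  {"offset":[6.3,-0.55,-0.05],"delta_rot":[0,0,0],"jaw":1.0},
  {"offset":[6.3,-0.55,-0.05],"delta_rot":[0,0,0],"jaw":1.0},
])

```text
time: 5.73
position: [0.5824, 0.0455, 0.1224]
tool_rot: [0.654, 0.71, 0.175, -0.192]
ft_force: [0.1, -2.8, 4.5]
grip_width: 0.014
```

```bash
python3 - <<'E'
from h import *
p=np.load('board2.npy'); 
T=toolT(); np.save('Tw5.npy',T); print(inboard(p),get_obs()['ft_force'],get_obs()['grip_width'],get_obs()['q'])
a=camera('wrist')[:,:,::-1];cv2.imwrite('pics/w5.png',a);
a=a[100:240,250:510]; cv2.imwrite("pics/w5z.png",cv2.resize(a,None,fx=3,fy=3,interpolation=cv2.INTER_CUBIC))
print(inboard(p))
E
```

```text
(array([19.1,  0.3,  9. ]), array([ 0.1 , -0.08, -0.09])) [ 0.06219674 -2.78417864  4.53339315] 0.013997831049352812 [-0.36214719  0.68677121  1.59563163  0.51517339  1.15889703 -2.29724586]
(array([19. ,  0.3,  9.1]), array([ 0.1 , -0.14, -0.12]))
```

View pics/w5z.png

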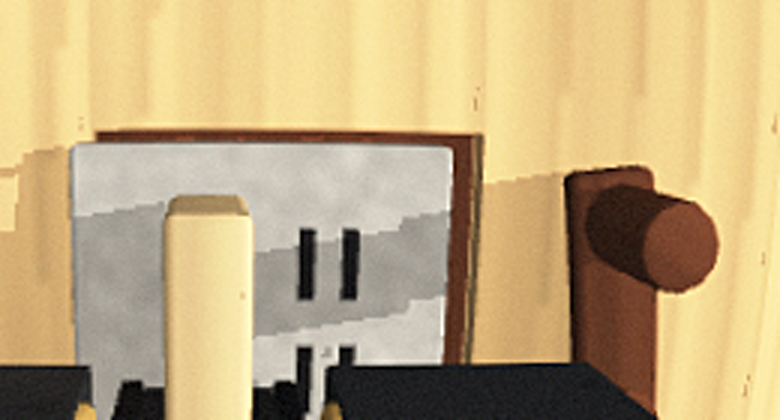

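```bash
python3 - <<'E'
from h import *
p=np.load('board2.npy'); T=np.load('Tw5.npy'); off=np.array([250,100])
for l,z,h in [('rec lo',(97,132),0),('rec up',(483,135),0),('recupfar',(471,360),0),('plLL',(71,145),.006),('plUL',(453,147),.006),('plUfar',(444,360),.006),('stud',(682,247),.036)]:
    print(l,(onboard(*wray((np.array(z)+.5)/3-.5+off,T),boardT(p),h)*1000).round(1))
E
```

```text
rec lo [-1.3 56.1  0. ]
rec up [71.2 56.3  0. ]
recupfar [71.4 11.9  0. ]
plLL [-5.3 54.2  6. ]
plUL [63.7 54.2  6. ]
plUfar [64.1 13.9  6. ]
stud [96.1 41.7 36. ]
```

Emit:
drive_tool([
  {"offset":[0.3,0,0],"delta_rot":[0,0,0],"jaw":1.0},
  {"offset":[0.57,0,0],"delta_rot":[0,0,0],"jaw":1.0},
  {"offset":[0.57,0,0],"delta_rot":[0,0,0],"jaw":1.0},
  {"offset":[0.57,0,0.2],"delta_rot":[0,0,0],"jaw":1.0},
  {"offset":[0.57,0,0.4],"delta_rot":[0,0,0],"jaw":1.0},
  {"offset":[0.57,0,0.6],"delta_rot":[0,0,0],"jaw":1.0},
  {"offset":[0.57,0,0.65],"delta_rot":[0,0,0],"jaw":1.0},
  {"offset":[0.57,0,0.65],"delta_rot":[0,0,0],"jaw":1.0},
])

```text
time: 6.45
position: [0.581, 0.053, 0.1194]
tool_rot: [0.654, 0.71, 0.174, -0.193]
ft_force: [-2.8, -3.0, 4.8]
grip_width: 0.0141
```

```bash
python3 - <<'E'
from h import *
p=np.load('board2.npy'); 
T=toolT(); np.save('Tw6.npy',T); print(inboard(p),get_obs()['ft_force'],get_obs()['grip_width'],get_obs()['q'])
a=camera('wrist')[:,:,::-1];cv2.imwrite('pics/w6.png',a);
a=a[100:240,250:510]; cv2.imwrite("pics/w6z.png",cv2.resize(a,None,fx=3,fy=3,interpolation=cv2.INTER_CUBIC))
print(inboard(p))
E
```

```text
(array([24.1,  1.1,  2.7]), array([ 0.2 , -0.13, -0.14])) [-2.81681936 -2.96791166  4.80191629] 0.01412228942527649 [-0.35110209  0.68941894  1.60258447  0.52077298  1.14830053 -2.29337108]
(array([24.1,  1.1,  2.7]), array([ 0.2 , -0.13, -0.15]))
```

View pics/w6z.png

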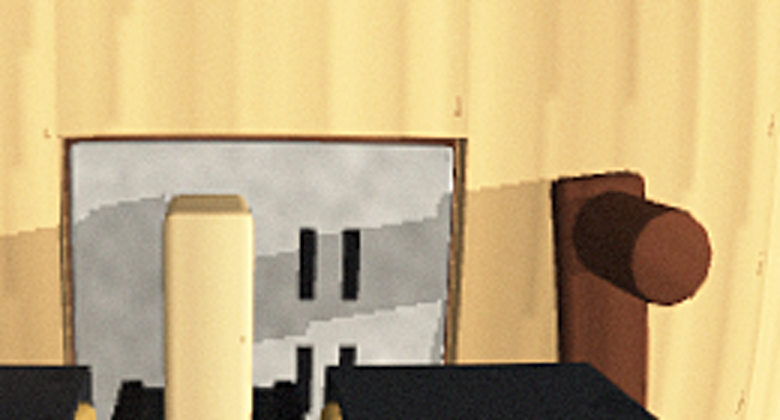

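Emit:
drive_tool([
  {"offset":[0,0,-0.1],"delta_rot":[0,0,0],"jaw":3.4},
  {"offset":[0,0,-0.1],"delta_rot":[0,0,0],"jaw":3.4},
  {"offset":[0,0,-0.1],"delta_rot":[0,0,0],"jaw":3.4},
  {"offset":[0,0,-0.1],"delta_rot":[0,0,0],"jaw":3.4},
  {"offset":[0,0,-2],"delta_rot":[0,0,0],"jaw":3.4},
  {"offset":[0,0,-4.5],"delta_rot":[0,0,0],"jaw":3.4},
  {"offset":[0,0,-7],"delta_rot":[0,0,0],"jaw":3.4},
  {"offset":[0,0,-9],"delta_rot":[0,0,0],"jaw":3.4},
])

```text
time: 7.17
position: [0.5861, 0.0074, 0.198]
tool_rot: [0.655, 0.71, 0.175, -0.191]
ft_force: [0.4, -0.3, -0.7]
grip_width: 0.0337
```

```bash
python3 - <<'E'
from h import *
p=np.load('board2.npy'); 
T=toolT(); np.save('Tw7.npy',T); print(inboard(p),get_obs()['ft_force'],get_obs()['grip_width'],get_obs()['q'])
a=camera('wrist')[:,:,::-1];cv2.imwrite('pics/w7.png',a);
a=a[80:240,250:510]; cv2.imwrite("pics/w7z.png",cv2.resize(a,None,fx=3,fy=3,interpolation=cv2.INTER_CUBIC))
E
```

```text
(array([23.7, -0.1, 93.6]), array([ 0.06, -0.05, -0.13])) [ 0.43897264 -0.30102208 -0.73430111] 0.033724345080354254 [-0.41843413  0.59375901  1.51682532  0.46830942  1.33105755 -2.25356281]
```

View pics/w7z.png

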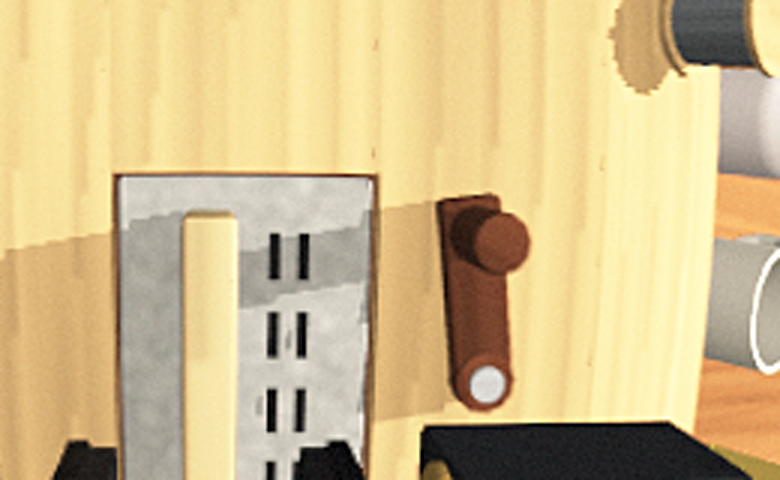

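```bash
python3 - <<'E'
from h import *
p=np.load('board2.npy'); T=np.load('Tw7.npy'); off=np.array([250,80])
for l,z,h in [('rec lo',(114,175),0),('rec up',(378,174),0),('pl',(120,178),0),('pl',(371,178),0),('stud',(501,242),.036),('piv',(488,384),.01)]:
    print(l,(onboard(*wray((np.array(z)+.5)/3-.5+off,T),boardT(p),h)*1000).round(1))
print(rel(tgt(p,[.0955,.0415,.08],-np.pi/2)))
E
```

```text
rec lo [-1.9 55.8  0. ]
rec up [71.  56.3  0. ]
pl [-0.2 54.9  0. ]
pl [69.  55.2  0. ]
stud [95.8 41.8 36. ]
piv [103.   -1.2  10. ]
(array([ 7.25, -4.39,  1.7 ]), array([ 0.36, -0.11, 89.98]))
```

Emit:
drive_tool([
  {"offset":[1,-0.6,0],"delta_rot":[0,0,7],"jaw":4.0},
  {"offset":[2,-1.2,0],"delta_rot":[0,0,14],"jaw":4.0},
  {"offset":[3,-1.8,0],"delta_rot":[0,0,21],"jaw":4.0},
  {"offset":[4,-2.4,0],"delta_rot":[0,0,28],"jaw":4.0},
  {"offset":[5,-3,0],"delta_rot":[0,0,35],"jaw":4.0},
  {"offset":[6,-3.6,0],"delta_rot":[0,0,42],"jaw":4.0},
  {"offset":[7,-4.2,0],"delta_rot":[0,0,49],"jaw":4.0},
  {"offset":[7.2,-4.4,0],"delta_rot":[0,0,56],"jaw":4.0},
])

```text
time: 7.88
position: [0.5354, 0.0683, 0.2333]
tool_rot: [0.912, 0.317, 0.063, -0.252]
ft_force: [0.5, -0.2, -0.5]
grip_width: 0.04
```

```bash
python3 - <<'E'
from h import *
p=np.load('board2.npy'); 
print(inboard(p),get_obs()['q']);print(rel(tgt(p,[.0958,.0418,.07],-np.pi/2)))
E
```

```text
(array([97.6, 45.2, 91.8]), array([ 2.300e-01, -3.000e-02, -5.644e+01])) [-0.3536364   0.47326938  1.64042569  0.48922983  1.30534113 -1.22121178]
(array([0.19, 0.35, 2.18]), array([-0.19,  0.14, 33.56]))
```

Emit:
drive_tool([
  {"offset":[0,0.1,0.5],"delta_rot":[0,0,7],"jaw":4.0},
  {"offset":[0.1,0.2,1],"delta_rot":[0,0,14],"jaw":4.0},
  {"offset":[0.2,0.3,1.5],"delta_rot":[0,0,21],"jaw":4.0},
  {"offset":[0.2,0.35,1.8],"delta_rot":[0,0,28],"jaw":4.0},
  {"offset":[0.2,0.35,2.0],"delta_rot":[-0.2,0.1,33.5],"jaw":4.0},
  {"offset":[0.2,0.35,2.0],"delta_rot":[-0.2,0.1,33.5],"jaw":4.0},
  {"offset":[0.2,0.35,2.0],"delta_rot":[-0.2,0.1,33.5],"jaw":4.0},
  {"offset":[0.2,0.35,2.0],"delta_rot":[-0.2,0.1,33.5],"jaw":4.0},
])

```text
time: 8.55
position: [0.5397, 0.0754, 0.2147]
tool_rot: [0.965, 0.044, -0.009, -0.258]
ft_force: [-0.5, 0.2, 0.7]
grip_width: 0.0399
```

```bash
python3 - <<'E'
from h import *
p=np.load('board2.npy'); 
T=toolT(); np.save('Tw8.npy',T); print(inboard(p),get_obs()['q']);print(rel(tgt(p,[.0958,.0418,.016],-np.pi/2)))
a=camera('wrist')[:,:,::-1];cv2.imwrite('pics/w8.png',a);
E
```

```text
(array([94.1, 40.5, 72.3]), array([-1.100e-01,  4.000e-02, -8.952e+01])) [-0.33802674  0.4999562   1.65337806  0.49884291  1.25860551 -0.65108077]
(array([-0.14, -0.18,  5.63]), array([ 0.09, -0.04,  0.48]))
```

View pics/w8.png

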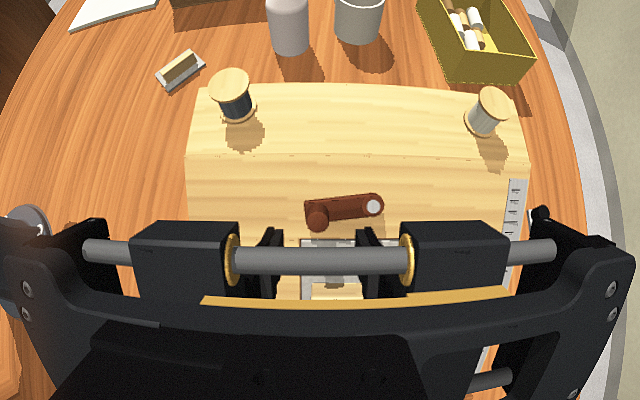

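```bash
python3 - <<'E'
from h import *
p=np.load('board2.npy'); T=np.load('Tw8.npy')
for l,z,h in [('stud',(317,216),.036),('piv',(374,206),.01)]:
    print(l,(onboard(*wray(z,T),boardT(p),h)*1000).round(1))
print(inboard(p))
E
```

```text
stud [100.2  41.5  36. ]
piv [100.6  -1.6  10. ]
(array([94. , 40.4, 72.5]), array([-1.200e-01,  3.000e-02, -8.955e+01]))
```

Emit:
drive_tool([
  {"offset":[-0.13,-0.3,1.5],"delta_rot":[0,0,0.4],"jaw":4.0},
  {"offset":[-0.13,-0.3,3],"delta_rot":[0,0,0.4],"jaw":4.0},
  {"offset":[-0.13,-0.3,4.5],"delta_rot":[0,0,0.4],"jaw":4.0},
  {"offset":[-0.13,-0.3,5.5],"delta_rot":[0,0,0.4],"jaw":4.0},
  {"offset":[-0.13,-0.3,5.5],"delta_rot":[0,0,0.4],"jaw":4.0},
  {"offset":[-0.13,-0.3,5.5],"delta_rot":[0,0,0.4],"jaw":4.0},
  {"offset":[-0.13,-0.3,5.5],"delta_rot":[0,0,0.4],"jaw":4.0},
  {"offset":[-0.13,-0.3,5.5],"delta_rot":[0,0,0.4],"jaw":4.0},
])

```text
time: 9.27
position: [0.5367, 0.1045, 0.1693]
tool_rot: [0.965, 0.04, -0.009, -0.257]
ft_force: [0.2, 0.2, 0.4]
grip_width: 0.0403
```

```bash
python3 - <<'E'
from h import *
p=np.load('board2.npy'); 
T=toolT(); np.save('Tw9.npy',T); print(inboard(p),get_obs()['ft_force'],get_obs()['q'])
a=camera('wrist')[:,:,::-1];cv2.imwrite('pics/w9.png',a);
a=camera('top')[:,:,::-1][85:225,245:400]; cv2.imwrite('pics/t9.png',cv2.resize(a,None,fx=4,fy=4,interpolation=cv2.INTER_CUBIC))
E
```

```text
(array([96.7, 40.9, 18.4]), array([-2.300e-01, -1.000e-02, -9.001e+01])) [0.20068002 0.16907171 0.38978973] [-0.28865779  0.55867869  1.70767522  0.53732782  1.13874663 -0.66595481]
```

View pics/w9.png

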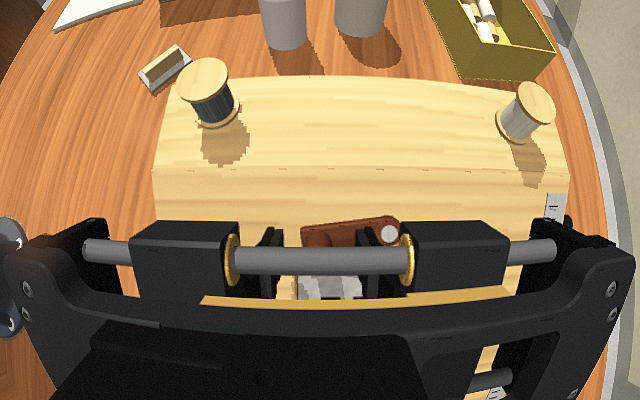

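View pics/t9.png

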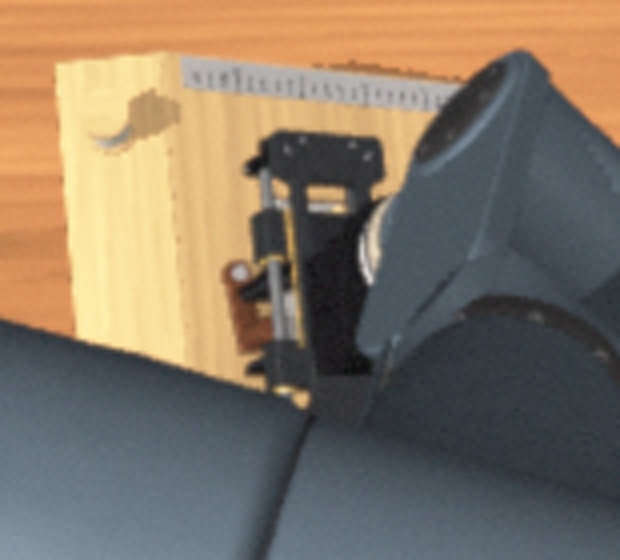

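Emit:
drive_tool([
  {"offset":[0,0,0],"delta_rot":[0,0,0],"jaw":1.2},
  {"offset":[0,0,0],"delta_rot":[0,0,0],"jaw":1.2},
  {"offset":[0,0,0],"delta_rot":[0,0,0],"jaw":1.2},
  {"offset":[0,0,0],"delta_rot":[0,0,0],"jaw":1.2},
  {"offset":[0,0,0],"delta_rot":[0,0,0],"jaw":1.2},
  {"offset":[0,0,0],"delta_rot":[0,0,0],"jaw":1.2},
  {"offset":[0,0,0],"delta_rot":[0,0,0],"jaw":1.2},
  {"offset":[0,0,0],"delta_rot":[0,0,0],"jaw":1.2},
], squeeze=10)

```text
time: 10.03
position: [0.536, 0.105, 0.1686]
tool_rot: [0.965, 0.04, -0.01, -0.258]
ft_force: [0.2, 0.5, 0.9]
grip_width: 0.0158
```

```bash
python3 - <<'E'
from h import *
p=np.load('board2.npy'); o=get_obs()
print(inboard(p),o['ft_force'],o['moment'],o['grip_width'])
# arc in tool axes from current (tool x=-by, tool y=-bx), start angle th0
P=np.array([102.,-.8])
for th0 in (.12,.15):
  for th in np.linspace(th0,np.pi/2,9)[1:]:
    d=42*(np.array([-np.sin(th),np.cos(th)])-np.array([-np.sin(th0),np.cos(th0)])); print((-d[1]/10).round(2),(-d[0]/10).round(2),end=' | ')
  print()
E
```

```text
(array([96.9, 41.6, 17.5]), array([-1.300e-01,  4.000e-02, -9.004e+01])) [0.19827266 0.52400028 0.92351322] [-0.39705888  0.02126234 -0.00928819] 0.015827310406113067
0.16 0.74 | 0.45 1.45 | 0.86 2.09 | 1.38 2.64 | 2.0 3.09 | 2.68 3.42 | 3.41 3.63 | 4.17 3.7 | 
0.18 0.72 | 0.48 1.41 | 0.89 2.02 | 1.41 2.56 | 2.02 2.99 | 2.69 3.31 | 3.41 3.51 | 4.15 3.57 |
```

Emit:
drive_tool([
  {"offset":[0.06,0.35,0],"delta_rot":[0,0,0],"jaw":1.2},
  {"offset":[0.17,0.73,0],"delta_rot":[0,0,0],"jaw":1.2},
  {"offset":[0.31,1.08,0],"delta_rot":[0,0,0],"jaw":1.2},
  {"offset":[0.47,1.43,0],"delta_rot":[0,0,0],"jaw":1.2},
  {"offset":[0.66,1.75,0],"delta_rot":[0,0,0],"jaw":1.2},
  {"offset":[0.88,2.05,0],"delta_rot":[0,0,0],"jaw":1.2},
  {"offset":[1.13,2.34,0],"delta_rot":[0,0,0],"jaw":1.2},
  {"offset":[1.4,2.6,0],"delta_rot":[0,0,0],"jaw":1.2},
])

```text
time: 10.7
position: [0.549, 0.0818, 0.1544]
tool_rot: [0.966, 0.041, -0.014, -0.256]
ft_force: [-8.9, -6.4, 4.0]
grip_width: 0.0152
```

```bash
python3 - <<'E'
from h import *
p=np.load('board2.npy'); o=get_obs()
print(inboard(p),o['ft_force'],boardT(p)[:3,:3].T@o['ft_force'],o['grip_width'],o['q'])
T=toolT(); np.save('Tw10.npy',T);a=camera('wrist')[:,:,::-1];cv2.imwrite('pics/w10.png',a);
E
```

```text
(array([68.9, 30.6, 17.3]), array([ 6.000e-02,  4.800e-01, -9.002e+01])) [-8.8848371  -6.42084236  3.99936148] [-2.90012945  9.38917961  6.29245537] 0.015206838332789104 [-0.31861711  0.5989164   1.67440067  0.5206891   1.14979093 -0.68809879]
```

View pics/w10.png

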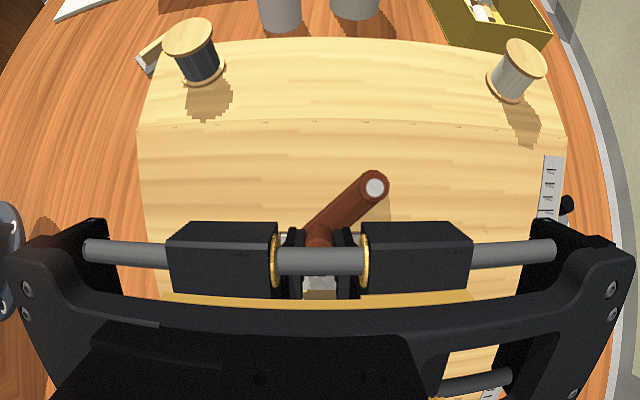

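Emit:
drive_tool([
  {"offset":[0.25,0.1,0],"delta_rot":[0,0,0],"jaw":1.2},
  {"offset":[0.55,0.25,0],"delta_rot":[0,0,0],"jaw":1.2},
  {"offset":[0.95,0.45,0],"delta_rot":[0,0,0],"jaw":1.2},
  {"offset":[1.35,0.7,0],"delta_rot":[0,0,0],"jaw":1.2},
  {"offset":[1.75,0.9,0],"delta_rot":[0,0,0],"jaw":1.2},
  {"offset":[2.15,1.0,0],"delta_rot":[0,0,0],"jaw":1.2},
  {"offset":[2.55,1.05,0],"delta_rot":[0,0,0],"jaw":1.2},
  {"offset":[2.85,1.1,0],"delta_rot":[0,0,0],"jaw":1.2},
])

```text
time: 11.42
position: [0.58, 0.074, 0.1482]
tool_rot: [0.966, 0.04, -0.012, -0.256]
ft_force: [-4.6, -5.2, -1.7]
grip_width: 0.0154
```

```bash
python3 - <<'E'
from h import *
p=np.load('board2.npy'); o=get_obs()
print(inboard(p),o['ft_force'],boardT(p)[:3,:3].T@o['ft_force'],o['grip_width'],o['q'])
T=toolT(); np.save('Tw11.npy',T);a=camera('wrist')[:,:,::-1];cv2.imwrite('pics/w11.png',a);
print(inboard(p))
E
```

```text
(array([56.8,  0.3, 17.1]), array([ -0.18,   0.38, -90.08])) [-4.5552099  -5.22381415 -1.65219084] [-5.00543752  4.97483377  0.98210504] 0.015382198886956522 [-0.31484336  0.63975632  1.59924061  0.51593152  1.17420388 -0.66629765]
(array([56.7, -0.2, 17.1]), array([ -0.2 ,   0.36, -90.06]))
```

View pics/w11.png

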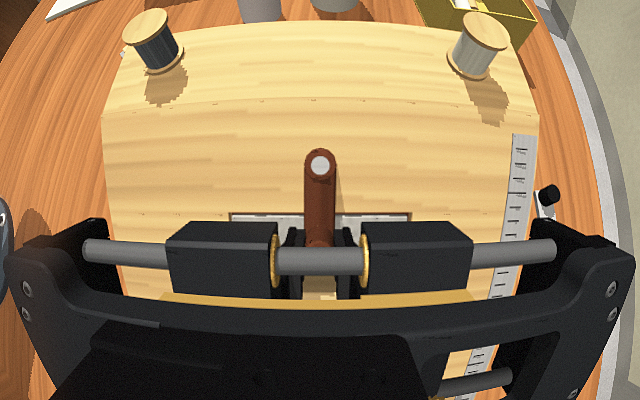

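Emit:
drive_tool([
  {"offset":[0.1,-0.1,0],"delta_rot":[0,0,0],"jaw":1.2},
  {"offset":[0.2,-0.2,0],"delta_rot":[0,0,0],"jaw":1.2},
  {"offset":[0.3,-0.2,0],"delta_rot":[0,0,0],"jaw":1.2},
  {"offset":[0.3,-0.2,0],"delta_rot":[0,0,0],"jaw":1.2},
  {"offset":[0.3,-0.2,0],"delta_rot":[0,0,0],"jaw":1.2},
  {"offset":[0.3,-0.2,0],"delta_rot":[0,0,0],"jaw":1.2},
  {"offset":[0.3,-0.2,0],"delta_rot":[0,0,0],"jaw":1.2},
  {"offset":[0.3,-0.2,0],"delta_rot":[0,0,0],"jaw":1.2},
])

```text
time: 12.13
position: [0.5807, 0.0741, 0.1482]
tool_rot: [0.966, 0.041, -0.014, -0.254]
ft_force: [-8.5, -10.6, -1.0]
grip_width: 0.0154
```

```bash
python3 - <<'E'
from h import *
p=np.load('board2.npy'); o=get_obs()
print(inboard(p),boardT(p)[:3,:3].T@o['ft_force'],o['grip_width'])
E
```

```text
(array([56.8, -0.3, 17.1]), array([ -0.14,   0.76, -90.05])) [-9.09502246  9.37118181  4.03912404] 0.015391818948618132
```

Emit:
drive_tool([
  {"offset":[0,0,0],"delta_rot":[0,0,0],"jaw":4.0},
  {"offset":[0,0,0],"delta_rot":[0,0,0],"jaw":4.0},
  {"offset":[0,0,0],"delta_rot":[0,0,0],"jaw":4.0},
  {"offset":[-0.2,0,0],"delta_rot":[0,0,0],"jaw":4.0},
  {"offset":[-0.2,0,-2],"delta_rot":[0,0,0],"jaw":4.0},
  {"offset":[-0.2,0,-5],"delta_rot":[0,0,0],"jaw":4.0},
  {"offset":[-0.2,0,-8],"delta_rot":[0,0,0],"jaw":4.0},
  {"offset":[-0.2,2,-11],"delta_rot":[0,0,0],"jaw":4.0},
])

```text
time: 12.8
position: [0.5882, 0.0084, 0.2393]
tool_rot: [0.965, 0.042, -0.009, -0.258]
ft_force: [1.2, -0.4, 0.3]
grip_width: 0.0398
```

Emit:
drive_tool([
  {"offset":[0,3,-3],"delta_rot":[0,0,0],"jaw":4.0},
  {"offset":[0,6,-6],"delta_rot":[0,0,0],"jaw":4.0},
  {"offset":[0,9,-7],"delta_rot":[0,0,0],"jaw":4.0},
  {"offset":[0,12,-8],"delta_rot":[0,0,0],"jaw":4.0},
  {"offset":[0,13,-9],"delta_rot":[0,0,0],"jaw":4.0},
  {"offset":[0,14,-9],"delta_rot":[0,0,0],"jaw":4.0},
  {"offset":[0,14,-9],"delta_rot":[0,0,0],"jaw":4.0},
  {"offset":[0,14,-9],"delta_rot":[0,0,0],"jaw":4.0},
])

```text
time: 13.47
position: [0.6011, -0.1579, 0.2446]
tool_rot: [0.965, 0.04, -0.011, -0.259]
ft_force: [-0.4, 1.4, -0.3]
grip_width: 0.0398
```

```bash
python3 - <<'E'
from h import *
p=np.load('board2.npy'); o=get_obs()
print(inboard(p),o['ft_force'],o['grip_width'],o['time'])
T=toolT(); np.save('Tw12.npy',T);a=camera('wrist')[:,:,::-1];cv2.imwrite('pics/w12.png',a);
cv2.imwrite('pics/w12z.png',cv2.resize(a[60:240,190:450],None,fx=3,fy=3,interpolation=cv2.INTER_CUBIC))
cv2.imwrite('pics/t12.png',camera('top')[:,:,::-1])
E
```

```text
(array([-96.8,  -1.4, 217. ]), array([-1.000e-02, -0.000e+00, -9.004e+01])) [-0.37985237  1.39029872 -0.34827686] 0.039833641462438424 13.4667
```

View pics/w12.png

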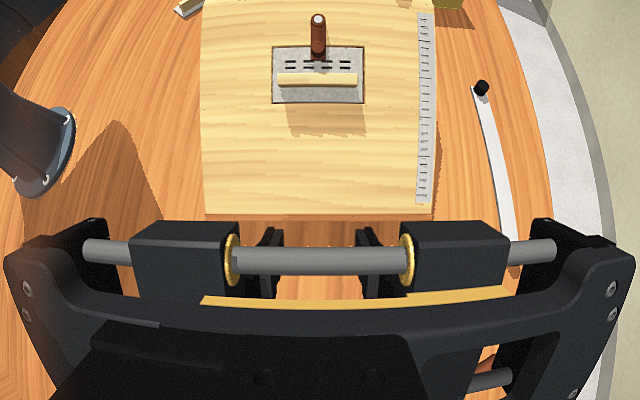

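View pics/t12.png

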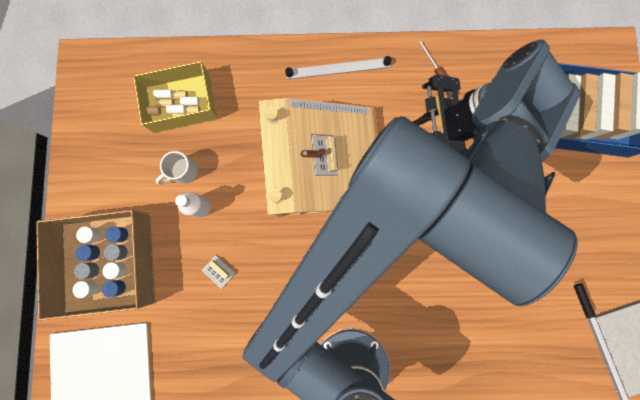

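View pics/w12z.png

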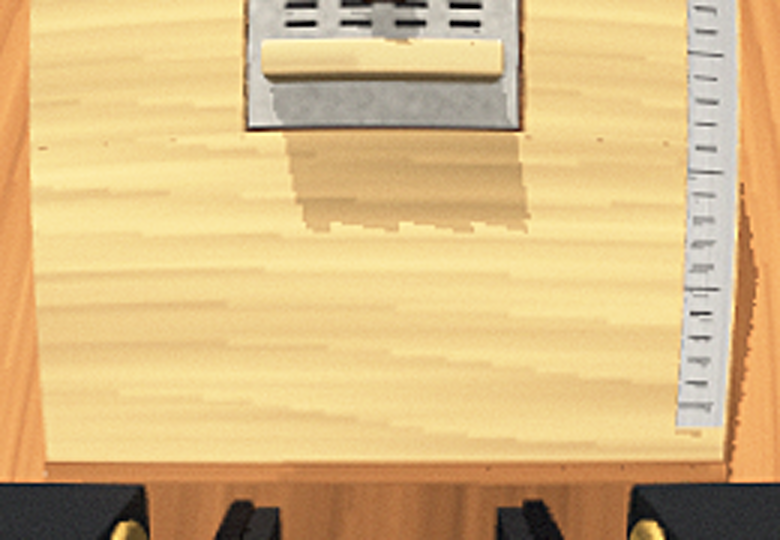

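```bash
python3 - <<'E'
import cv2
a=cv2.imread("pics/w12.png")[0:115,255:380]; cv2.imwrite("pics/w12y.png",cv2.resize(a,None,fx=5,fy=5,interpolation=cv2.INTER_CUBIC))
E
```

```text
(no output)
```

View pics/w12y.png

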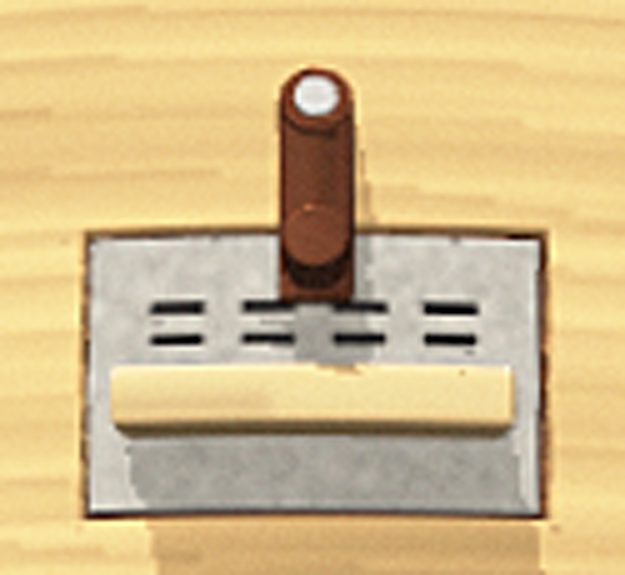

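```bash
python3 - <<'E'
from h import *
p=np.load('board2.npy'); T=np.load('Tw12.npy'); off=np.array([255,0]); r=[]
for z,h in [((316,96),.010),((316,237),.036)]:
    r.append(onboard(*wray((np.array(z)+.5)/5-.5+off,T),boardT(p),h)*1000); print(r[-1].round(1))
d=r[1]-r[0]; print('catch',np.arctan2(-d[0],d[1]))
print(hand_in())
E
```

```text
[102.3  -0.3  10. ]
[58.5 -0.4 36. ]
catch 1.5731897482074113
the job is handed in; nothing more can be done
None
```

I slid the template up the board by its rib, and it dropped flush into the recess. I then turned the catch by its stud to its stop, let go and backed away. The job is handed in.

- **Template:** in the wrist picture taken after I let go of the rib, it sits flush in the recess, with about 1–2 mm of gap along the edges I measured. The tool dropped about 6 mm as it went in, which matches the recess depth.
- **Catch:** the last wrist picture gives an angle of 1.573 rad, against 1.571 for straight down the slope. When I pushed further, the force rose to about 9 N without the stud moving, so it was on its stop.
- **Other things:** the spools, mug, bottle and small template look unmoved in the last top picture. The tape roll was hidden behind the arm there, so I couldn't check it, but the arm never went down near it.
- **Limits:** the last move ended at about 13.5 s of the 64 s, and the wrist force readings at the end of each move stayed under 15 N.

Two things didn't go exactly as planned. My board position from the two fixed cameras was off by 1–2 mm and about 0.6 degrees, so I corrected it from the wrist camera before grasping. The stud also slipped about 5 mm along the finger pads while the catch was turning, but this didn't change where it ended up.

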